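# Set the finished carvings on their plinths

### The arm

A 7-joint arm with a two-finger parallel gripper is mounted at the origin on the work surface. World frame = base frame: x ahead of the robot, y to its left, z up, the work surface at z = 0. Lengths are in m, angles in degrees, forces in N, time in s.
With the tool pointing down it reaches from about 0.425 to 0.875 m from the base axis. Payload 8.4 kg.
Tool frame: the origin (TCP) lies midway between the tips of the shut fingers; the grasp point (between the pads) lies 19 mm behind it; z points along the fingers, y is the line along which they close (so a half turn about z gives the same grasp; the last joint's range is limited). The gripper opens to 87 mm and grips with 3 to 60 N. Pads are 19 mm wide; open, the fingers measure 117 mm over their backs; the gripper's body (75 mm by 190 mm) begins 51 mm behind the grasp point.
Start: joints at [-70.772, 19.091, 2.286, 83.961, -0.768, 76.965, -3.352], TCP at [0.274, 0.589, 0.223] pointing down, gripper open.
Joint ranges: [-147.57, 147.57], [-21.85, 119.76], [-74.77, 79.35], [14.55, 137.4], [-85.83, 265.84], [4.83, 119.75], [-152.11, 152.11]. Speed limits (degrees/s): [127.2, 127.2, 159.86, 159.86, 180, 180, 180].

### API

Orientations are given as [roll, pitch, yaw] about the fixed x, y, z axes, in that order (R = Rz(yaw) Ry(pitch) Rx(roll)).
In Python, from station import ctrl, vision, ticket gives the robot as it stands. The module is installed in compiled form; this text tells all that it offers.
- The arm moves only by the shell command python3 -m jog 'ROWS' [FORCE]. ROWS is a JSON object with one list for each field, all of the same length, 1 to 8, a row being the entries at one place: tx, ty, tz (the shift in m), ax, ay, az (a rotation vector in degrees), finger_gap (the opening from 0.0 (shut) to 1.0 (fully open)); each row is the pose to reach, as a shift and turn from the pose commanded when the command began, along the tool's axes at that moment; what a row does not reach only later rows make up. A row lasts 1/10 s, in which the tool goes at most 0.05 m and 8.59 degrees, less where a joint would pass 70% of its speed; a pose out of reach is approached as far as the arm can. The fingers move at their own pace and stop on an object; FORCE is the grip in N (left out, the last holds). Time passes only in rows, so rows that do not move let the fingers close. It prints the time, the measured TCP pose, the force, the opening and the grip force at its end. Input that does not fit is refused with a message, and nothing moves.
- ctrl.get_obs(): the state, without advancing time (a new reading comes with each control period).
- vision.snapshot(name): name is "side" or "top"; returns the picture (384x512x3 uint8, blue, green, red); there is no depth.
- vision.calibration(name): a dict with "intrinsics" (3x3 intrinsics, pixels), "pose" (4x4, takes a point from camera to world coordinates). Camera axes: x right, y down, z forward; pixel columns grow to the right and rows downward; lengths in m; the calibration is good to about 2 mm. A picture is of the moment at which its call begins. calibration takes no time and is no camera call.
- ticket.finish_job(): hands the job in; it is judged then, once.
The state is a dict: "clock": time; "qpos": joint angles; "joint_vel": joint speeds; "effort": joint torques, N m; "tool_pos": TCP position; "ee_rot": TCP orientation; "force": force on the tool from outside, world axes, zero at the start; "moment": the same for the moment, N m; "width": opening from 0.0 (shut) to 1.0 (fully open); "grasp_force": force on a finger pad.
Only numpy, scipy, OpenCV 4.12 (cv2) and the standard library are available. Lean on these libraries where they do the work, as an engineer would, in place of code of your own. Each camera call takes 0.05 s, during which the arm holds its last target. There are 200 camera calls.

### The job

Set the four finished carvings out for show, each standing upright in the middle of its own dark plinth: the elephant on the oblong one, the owl on the square one, the tall turned doll on the large round one and the short doll on the small round one. Line the elephant up lengthways on its plinth (it may face either end) and stand the owl's foot square with the sides of its plinth. Leave the plinths and the two rough wood blanks standing where they are.

Things in the scene. Friction and masses are not known exactly. Their poses are not given: they have to be found in the camera images.
- elephant: Carved wooden elephant on an oblong foot 84 x 44 x 8 mm; 74 mm high, 0.11 kg. Body 34 mm wide across y, x -33 to +25 mm, 28 to 64 mm above the underside, edges rounded: grip it across y over the origin, 48 mm up. Ears (27 mm either side, x +24 to +32 mm), head and trunk at the +x end. Origin: centre of the underside; x towards the head, z up. Loose, upright on the bench, any yaw.
- owl: Carved wooden owl on a square foot 46 x 46 x 8 mm; 86 mm high to the ear tips, 0.09 kg. Body a rounded square block 34 x 34 mm, parallel to the foot, 7 to 57 mm above the underside, head as wide above it: grip across x or y, 48 mm up. Round-eyed face on -x. Origin: centre of the underside; z up. Loose, upright on the bench, any yaw.
- doll_tall: The larger of two plain turned wooden dolls (round foot, straight belly, ball head): 86 mm high, foot 54 mm across and 8 mm thick, belly 34 mm across between 31 and 60 mm above the underside (grip there, at about 46 mm), ball head 26 mm across. About 0.10 kg. Origin: centre of its underside; z up. Loose, stands upright on the bench at the start, any yaw.
- doll_short: The smaller turned wooden doll: 64 mm high, foot 36 mm across and 8 mm thick, belly 24 mm across between 23 and 45 mm above the underside (fingers round it at about 42 mm keep clear of the foot), ball head 18 mm across. About 0.05 kg. Origin: centre of its underside; z up. Loose, stands upright on the bench at the start, any yaw.
- plinth_oblong: Dark wooden oblong plinth, 104 (x) x 64 (y) mm, 20 mm high, flat top, 0.35 kg, standing loose on the bench, any yaw. Origin: centre of its underside; z up.
- plinth_square: Dark wooden square plinth, 68 x 68 mm, 20 mm high, flat top, 0.3 kg, standing loose on the bench, any yaw. Origin: centre of its underside; z up.
- plinth_large: The larger round dark wooden plinth: 76 mm across, 20 mm high, flat top, 0.3 kg, standing loose on the bench. Origin: centre of its underside; z up.
- plinth_small: The smaller round dark wooden plinth: 52 mm across, 20 mm high, flat top, 0.2 kg, standing loose on the bench. Origin: centre of its underside; z up.
- blank_block: Rough blank: a plain sawn block of raw wood, 80 (x) x 44 (y) mm, 50 mm high, no foot, not carved. Stays where it is. Origin: centre of its underside; z up.
- blank_round: Rough blank: a plain piece of round log with bark, 40 mm across, 68 mm high, standing upright, no foot or head. Stays where it is. Origin: centre of its underside; z up.

How it is judged:
By the outcome, as a careful person would: the job done as asked, in the order asked, and still so for the second after the job is handed in, with the robot touching nothing.
It also fails if it takes over 109 s, if anything falls off the work surface, if the arm or the gripper's body presses on something with over 40 N, if the wrist force passes 120 N, or if a joint passes its speed limit or range.

## Working session

There is one attempt and no reset: what is moved stays moved. The work goes in short steps, Python scripts to look and compute and a shell command to move; the robot and the scene stay as the last step left them, time stands still between calls to the robot, and variables do not carry over. Pictures are saved under pics/ and viewed, at most 14 in all, crops included, and the job is handed in when it is done.

```bash
mkdir -p pics; python3 - <<'E'
from station import ctrl, vision
import cv2
for n in("top","side"):
    cv2.imwrite(f"pics/{n}0.png",cv2.resize(vision.snapshot(n),(800,600),interpolation=cv2.INTER_CUBIC))
    c=vision.calibration(n);print(c["intrinsics"],c["pose"])
o=ctrl.get_obs();print(o["tool_pos"],o["ee_rot"],o["clock"],o["width"])
E
```

```text
[[432.98271801   0.         260.99243764]
 [  0.         432.98271801 190.14141181]
 [  0.           0.           1.        ]] [[ 0.0096968  -0.98370193  0.17954522  0.30624612]
 [-0.99984404 -0.00688774  0.01626225 -0.01071792]
 [-0.01476054 -0.17967491 -0.9836153   1.16312326]
 [ 0.          0.          0.          1.        ]]
[[481.91122566   0.         250.73755585]
 [  0.         481.91122566 187.90679874]
 [  0.           0.           1.        ]] [[ 0.98805577 -0.11387503  0.10381843  0.40894866]
 [-0.15358409 -0.67282212  0.72368662 -0.89321385]
 [-0.0125585  -0.7309876  -0.68227517  0.88328782]
 [ 0.          0.          0.          1.        ]]
[0.27363592 0.58913182 0.22175192] [-1.79916911e+02  4.24914237e-03  1.55085592e+02] 0.1 1.0008321255533312
```

View pics/top0.png

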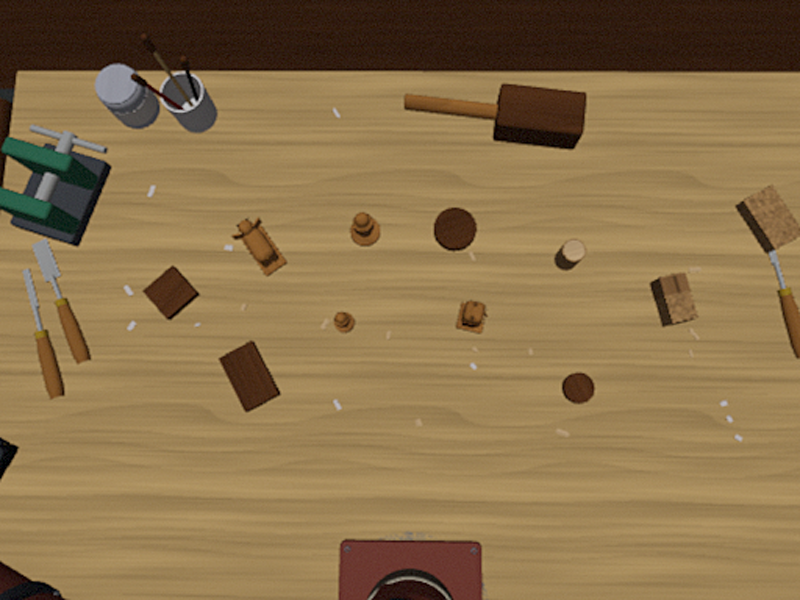

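View pics/side0.png

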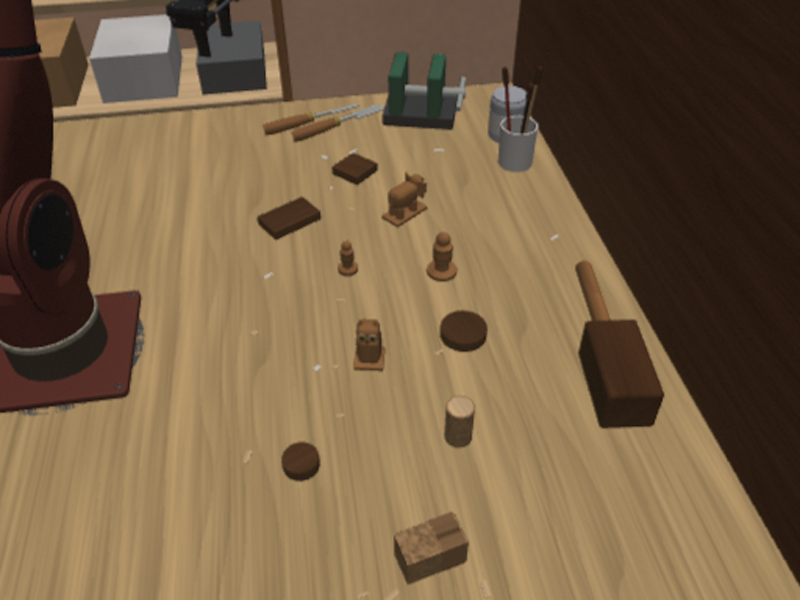

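The top view shows all the items. In the 800x600 picture the elephant is at (262,245), the tall doll (365,230), the short doll (344,322) and the owl (472,315). The plinths are at (249,376) oblong, (171,292) square, (455,229) large and (578,388) small. The side view shows the same layout, with everything upright. Next I'll segment the items and fit models to the silhouettes.

```bash
cat > seg.py <<'E'
import cv2,numpy as np
from station import vision
CAL={n:vision.calibration(n) for n in("top","side")}
def proj(n,P):
    c=CAL[n];T=np.linalg.inv(c["pose"]);q=(np.asarray(P)@T[:3,:3].T+T[:3,3])@c["intrinsics"].T
    return q[:,:2]/q[:,2:]
def unproj(n,uv,z):
    c=CAL[n];d=c["pose"][:3,:3]@np.linalg.solve(c["intrinsics"],[*uv,1]);o=c["pose"][:3,3]
    return (o+d*(z-o[2])/d[2])[:2]
def masks(im):
    h=cv2.cvtColor(cv2.GaussianBlur(im,(0,0),.5),cv2.COLOR_BGR2HSV).astype(int);H,S,V=h[...,0],h[...,1],h[...,2]
    dark=(V<85)
    wood=(S>150)&(V>=60)
    return h,dark,wood
E
python3 - <<'E'
from seg import *
ims={n:vision.snapshot(n) for n in CAL}
for n in ims: cv2.imwrite(f"pics/raw_{n}.png",ims[n])
h=cv2.cvtColor(ims["top"],cv2.COLOR_BGR2HSV)
s=1/1.5625
for nm,u,v in[("bench",300,270),("bench2",520,350),("eleph",260,247),("foot",280,268),("tall",363,220),("tallfoot",374,240),("owlfoot",462,328),("plinth",455,228),("pl2",248,376),("plside",578,400),("blank",572,247)]:
    print(nm,h[int(v*s),int(u*s)])
h=cv2.cvtColor(ims["side"],cv2.COLOR_BGR2HSV)
for nm,u,v in[("bench",300,350),("owlb",369,345),("foot",365,363),("tall",442,258),("tallf",430,272),("pl",463,328),("plside",463,344),("elf",410,213)]:
    print(nm,h[int(v*s),int(u*s)])
a=cv2.resize(ims["top"][125:270,80:400],(800,362),interpolation=cv2.INTER_CUBIC)
cv2.imwrite("pics/c1.png",a)
E
```

```text
bench [ 19 115 169]
bench2 [ 19 118 154]
eleph [ 16 174 139]
foot [ 19 122 125]
tall [ 15 171 137]
tallfoot [ 16 171 136]
owlfoot [ 16 180 130]
plinth [ 11 180  71]
pl2 [ 11 188  72]
plside [ 11 170  75]
blank [ 17  91 174]
bench [ 18 107 157]
owlb [ 14 142  99]
foot [ 14 143 118]
tall [ 15 141  74]
tallf [ 14 142 115]
pl [ 13 144  71]
plside [ 15 139  57]
elf [ 13 144 135]
```

View pics/c1.png

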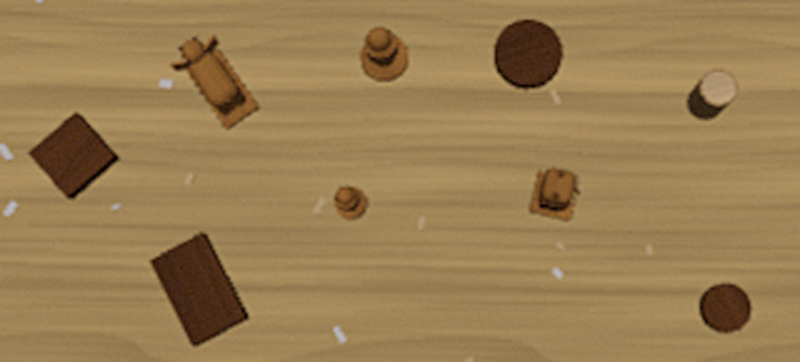

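The crop shows clean contrast: the carvings are more saturated than the bench, and the plinths are dark. I'll fit model silhouettes in both views.

```bash
cat > fit.py <<'E'
from seg import *
from scipy.optimize import minimize
def box(x0,x1,y0,y1,z0,z1): return np.array([[x,y,z] for x in(x0,x1) for y in(y0,y1) for z in(z0,z1)])/1e3
def cyl(d,z0,z1,d2=None):
    t=np.linspace(0,2*np.pi,40); f=lambda d,z:np.c_[d/2*np.cos(t),d/2*np.sin(t),0*t+z]
    return np.r_[f(d,z0),f(d2 or d,z1)]/1e3
def ball(d,z): return np.r_[tuple(cyl(d*np.cos(a),z+d/2*np.sin(a),z+d/2*np.sin(a)) *1 for a in np.linspace(-1.5,1.5,9))]
def sq(w,z0,z1): return box(-w/2,w/2,-w/2,w/2,z0,z1)
M=dict(
 elephant=([box(-42,42,-22,22,0,8),box(-33,25,-17,17,28,64),box(24,32,-27,27,40,70),box(25,40,-12,12,30,72),box(-30,-16,-15,15,8,30),box(10,24,-15,15,8,30)],),
 owl=([sq(46,0,8),sq(34,7,76)],), doll_tall=([cyl(54,0,8),cyl(30,8,31,34),cyl(34,31,60),ball(26,73)],),
 doll_short=([cyl(36,0,8),cyl(20,8,23,24),cyl(24,23,45),ball(18,55)],),
 plinth_oblong=([box(-52,52,-32,32,0,20)],), plinth_square=([sq(68,0,20)],), plinth_large=([cyl(76,0,20)],), plinth_small=([cyl(52,0,20)],))
UV=dict(elephant=(265,250),owl=(472,322),doll_tall=(365,236),doll_short=(344,324),plinth_oblong=(249,376),plinth_square=(171,292),plinth_large=(455,229),plinth_small=(578,388))
def objmask(n,im):
    h=cv2.cvtColor(cv2.resize(im,None,fx=4,fy=4,interpolation=cv2.INTER_CUBIC),cv2.COLOR_BGR2HSV).astype(int)
    return ((h[...,1]>(146 if n=="top" else 126))|(h[...,2]<90)).astype(np.uint8)
def sil(n,name,p,z=0):
    c,s=np.cos(p[2]),np.sin(p[2]);R=np.array([[c,-s,0],[s,c,0],[0,0,1]]);m=np.zeros((1536,2048),np.uint8)
    for P in M[name][0]:
        q=proj(n,P@R.T+[p[0],p[1],z]);q=(q+.5)*4-.5
        cv2.fillConvexPoly(m,cv2.convexHull(np.round(q*16).astype(np.int32)),1,shift=4)
    return m
def fit(name,om,p0,cams=("top","side"),z=0):
    W={n:cv2.dilate(sil(n,name,p0,z),np.ones((61,61)))for n in cams}
    def cost(v):
        p=(v[0],v[1],v[2]);r=0
        for n in cams:
            s=sil(n,name,p,z);a=om[n]&W[n];r+=(a^s).sum()/s.sum()
        return r
    X=np.r_[p0];S=np.array([[0,0,0],[.006,0,0],[0,.006,0],[0,0,.15]])
    best=None
    for k in range(3):
        r=minimize(cost,X,method="Nelder-Mead",options=dict(initial_simplex=X+S,xatol=1e-4,fatol=1e-4)); X=r.x;S=S*.5
    return X,r.fun
E
cat > run.py <<'E'
from fit import *
yaw=dict(elephant=2.1-np.pi/2+.0,owl=-.15,plinth_oblong=.5,plinth_square=.75)
yaw["elephant"]=.45
ims={n:cv2.imread(f"pics/raw_{n}.png")for n in CAL};om={n:objmask(n,ims[n])for n in CAL}
out={n:cv2.resize(ims[n],None,fx=4,fy=4,interpolation=cv2.INTER_CUBIC)for n in CAL}
for k,uv in UV.items():
    p0=[*unproj("top",np.array(uv)/1.5625,.01),yaw.get(k,0)]
    r=[]
    for cams in(("top",),("side",),("top","side")):
        X,f=fit(k,om,p0,cams);r.append(np.r_[X[:2]*1e3,np.degrees(X[2]),f])
    print(k,np.round(r,2).tolist())
    for n in CAL:
        cs,_=cv2.findContours(sil(n,k,X),cv2.RETR_EXTERNAL,cv2.CHAIN_APPROX_NONE);cv2.drawContours(out[n],cs,-1,(255,255,0),1)
a=out["top"][500:1080,320:1600];b=out["side"][380:1260,600:1360]
cv2.imwrite("pics/f1.png",cv2.resize(a,(800,362)));cv2.imwrite("pics/f2.png",cv2.resize(b,(518,600)))
E
python3 run.py
```

```text
elephant [[601.62, 265.74, 36.99, 0.11], [601.09, 266.28, 41.6, 0.18], [601.52, 265.57, 37.22, 0.3]]
owl [[482.67, -100.33, -11.41, 0.14], [485.39, -99.8, -9.74, 0.15], [484.42, -100.61, -12.25, 0.31]]
doll_tall [[637.74, 86.02, -4.56, 0.09], [639.57, 89.95, -2.26, 0.11], [638.38, 86.52, -9.44, 0.21]]
doll_short [[473.94, 119.84, -5.49, 0.13], [475.37, 122.33, -8.12, 0.15], [474.98, 119.57, 5.42, 0.28]]
plinth_oblong [[378.27, 277.29, 30.59, 0.07], [381.14, 278.24, 29.34, 0.12], [378.98, 278.64, 29.32, 0.19]]
plinth_square [[522.84, 421.92, 45.32, 0.09], [524.23, 424.88, 45.98, 0.14], [523.0, 422.35, 45.7, 0.23]]
plinth_large [[640.46, -71.39, 7.72, 0.09], [642.53, -69.79, -13.12, 0.1], [641.38, -71.98, 3.33, 0.19]]
plinth_small [[364.11, -277.57, 3.09, 0.12], [365.64, -277.19, 1.34, 0.12], [365.41, -278.01, 6.05, 0.24]]
```

```bash
python3 -c "
import cv2,numpy as np
a=cv2.imread('pics/f1.png');b=cv2.imread('pics/f2.png')
b=cv2.resize(b,None,fx=.4,fy=.4)
print(a.shape,b.shape)"
```

```text
(362, 800, 3) (240, 207, 3)
```

View pics/f1.png

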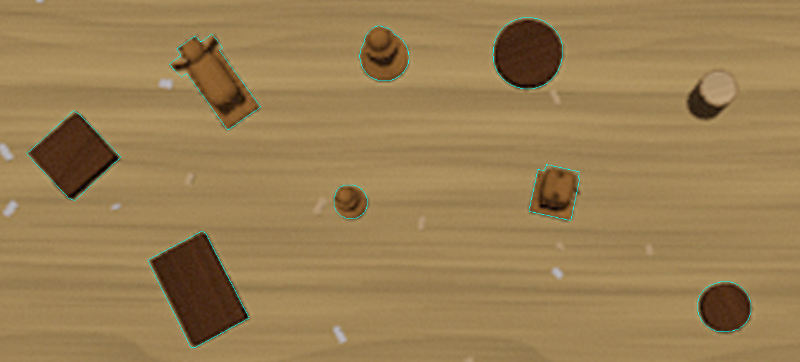

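View pics/f2.png

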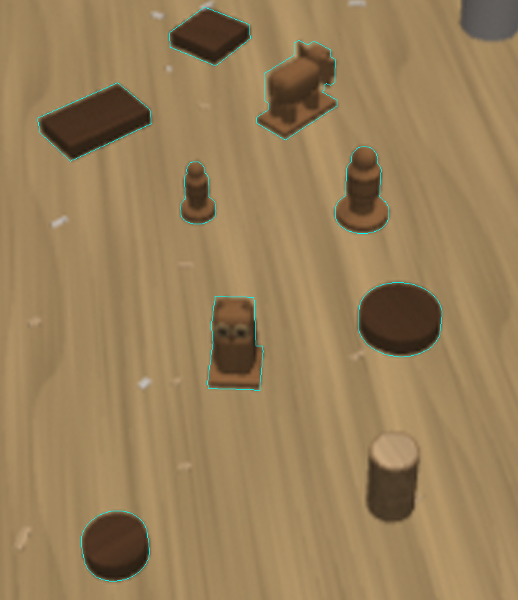

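The outlines match in both views. Averaging the two cameras gives these poses, in mm and degrees:

| Item | x | y | yaw |
|---|---|---|---|
| elephant | 601.4 | 266 | 38.5 |
| owl | 484.2 | -100.3 | -11.5 |
| doll_tall | 638.6 | 87.5 | – |
| doll_short | 474.7 | 120.7 | – |
| plinth_oblong | 379.4 | 278 | 29.8 |
| plinth_square | 523.3 | 422.9 | 45.6 |
| plinth_large | 641.4 | -71 | – |
| plinth_small | 365 | -277.5 | – |

The elephant goes first.

```bash
cat > d.py <<'E'
import sys,numpy as np
from station import ctrl
from scipy.spatial.transform import Rotation as R
x,y,z,yaw=map(float,sys.argv[1:5]); o=ctrl.get_obs()
C=R.from_euler("xyz",o["ee_rot"],degrees=True);T=R.from_euler("xyz",[180,0,yaw],degrees=True)
print("t%.1f"%o["clock"],np.round(o["tool_pos"],4),np.round(o["ee_rot"],2),"w%.3f"%o["width"],"F",np.round(o["force"],1),"q",np.round(o["qpos"],0))
print("d",np.round(C.inv().apply(np.array([x,y,z])-o["tool_pos"]),4),"rv",np.round((C.inv()*T).as_rotvec(degrees=True),2))
E
python3 d.py .6014 .266 .14 -141.5
```

```text
t0.2 [0.2737 0.5892 0.222 ] [-179.94    0.    155.09] w1.003 F [ 0.4 -0.7 -0.9] q [-71.  19.   2.  84.  -1.  77.  -3.]
d [-0.4334 -0.155   0.0822] rv [-5.000e-02 -3.000e-02 -6.341e+01]
```

```bash
python3 -m jog '{"tx": [-0.043,-0.087,-0.13,-0.173,-0.217,-0.26,-0.303,-0.347],"ty": [-0.0155,-0.031,-0.0465,-0.062,-0.0775,-0.093,-0.1085,-0.124],"tz": [0.008,0.016,0.024,0.032,0.041,0.049,0.057,0.065],"ax": [0,0,0,0,0,0,0,0],"ay": [0,0,0,0,0,0,0,0],"az": [-6.3,-12.7,-19,-25.4,-31.7,-38,-44.4,-50.7],"finger_gap": [1,1,1,1,1,1,1,1]}'; python3 d.py .6014 .266 .14 -141.5
```

```text
clock: 1.0
tool_pos: [0.5372, 0.3295, 0.1572]
ee_rot: [180.0, -0.0, -153.9]
force: [0.3, 0.4, -0.1]
width: 0.996
grasp_force: 0.0
t1.0 [0.5372 0.3295 0.1572] [ 179.99   -0.   -153.93] w0.996 F [ 0.3  0.4 -0.1] q [-40.  19.   6.  92.  -2.  69.  82.]
d [-0.0298 -0.0852  0.0172] rv [ 1.000e-02 -0.000e+00 -1.243e+01]
```

```bash
python3 -m jog '{"tx": [-0.015,-0.0298,-0.0298],"ty": [-0.043,-0.0852,-0.0852],"tz": [0.008,0.017,0.017],"ax": [0,0,0],"ay": [0,0,0],"az": [-6.2,-12.4,-12.4],"finger_gap": [1,1,1]}'; python3 d.py .6014 .266 .029 -141.5; python3 - <<'E'
from seg import *
for n in CAL: cv2.imwrite(f"pics/e_{n}.png",vision.snapshot(n))
t=cv2.imread("pics/e_top.png")[110:230,90:250];s=cv2.imread("pics/e_side.png")[50:170,200:360]
cv2.imwrite("pics/e.png",cv2.resize(np.hstack([t,s]),(800,300),interpolation=cv2.INTER_CUBIC))
E
```

```text
clock: 1.3
tool_pos: [0.6042, 0.2587, 0.1388]
ee_rot: [-179.8, -0.2, -142.1]
force: [-0.1, -0.3, -0.3]
width: 1.0
grasp_force: 0.0
t1.3 [0.6042 0.2587 0.1388] [-1.7977e+02 -1.7000e-01 -1.4213e+02] w1.000 F [-0.1 -0.3 -0.3] q [-32.  23.   6.  89.  -2.  68. 103.]
d [-0.0026  0.0079  0.1097] rv [-0.23 -0.17 -0.63]
```

View pics/e.png

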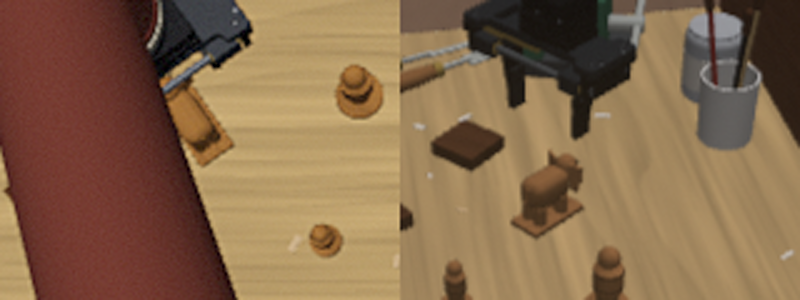

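The open gripper is level above the elephant, one finger either side of its body, but the reading was still moving. I'll let it settle with still rows.

```bash
python3 -m jog '{"tx": [0,0],"ty": [0,0],"tz": [0,0],"ax": [0,0],"ay": [0,0],"az": [0,0],"finger_gap": [1,1]}'>/dev/null; python3 d.py .6014 .266 .029 -141.5
```

```text
t1.6 [0.5993 0.2689 0.1408] [ 1.7996e+02  2.0000e-02 -1.4170e+02] w0.999 F [-1.   1.4  0.5] q [-33.  23.   6.  89.  -3.  68. 102.]
d [ 1.000e-04 -3.600e-03  1.118e-01] rv [ 0.04  0.02 -0.2 ]
```

```bash
python3 -m jog '{"tx": [0,0,0,0,0],"ty": [0,0,0,0,0],"tz": [0.02,0.04,0.05,0.05,0.05],"ax": [0,0,0,0,0],"ay": [0,0,0,0,0],"az": [0,0,0,0,0],"finger_gap": [1,1,1,1,1]}'>/dev/null; python3 d.py .6014 .266 .029 -141.5
```

```text
t2.1 [0.6002 0.2677 0.0913] [-1.7999e+02  4.0000e-02 -1.4178e+02] w0.999 F [ 0.  -0.3  0.8] q [-32.  25.   6.  92.  -3.  63. 102.]
d [ 0.0002 -0.0021  0.0623] rv [-0.01  0.04 -0.28]
```

```bash
python3 -m jog '{"tx": [0,0,0,0,0,0,0,0],"ty": [-0.001,-0.002,-0.002,-0.002,-0.002,-0.002,-0.002,-0.002],"tz": [0.02,0.04,0.055,0.062,0.062,0.062,0.062,0.062],"ax": [0,0,0,0,0,0,0,0],"ay": [0,0,0,0,0,0,0,0],"az": [0,0,0,0,0,0,0,0],"finger_gap": [1,1,1,1,1,0.45,0.2,0.2]}' 15;python3 -m jog '{"tx": [0,0,0,0],"ty": [0,0,0,0],"tz": [0,0,0,0],"ax": [0,0,0,0],"ay": [0,0,0,0],"az": [0,0,0,0],"finger_gap": [0.2,0.2,0.2,0.2]}' ; python3 - <<'E'
from seg import *
for n in CAL: cv2.imwrite(f"pics/e_{n}.png",vision.snapshot(n))
t=cv2.imread("pics/e_top.png")[110:230,90:250];s=cv2.imread("pics/e_side.png")[50:170,200:360]
cv2.imwrite("pics/e2.png",cv2.resize(np.hstack([t,s]),(800,300),interpolation=cv2.INTER_CUBIC))
E
```

```text
clock: 2.9
tool_pos: [0.6019, 0.2658, 0.0294]
ee_rot: [-180.0, 0.1, -141.8]
force: [0.6, -0.4, -0.8]
width: 0.811
grasp_force: 0.0
clock: 3.3
tool_pos: [0.6014, 0.2655, 0.0286]
ee_rot: [-180.0, -0.0, -141.8]
force: [0.2, -0.4, 0.7]
width: 0.448
grasp_force: 0.0
```

View pics/e2.png

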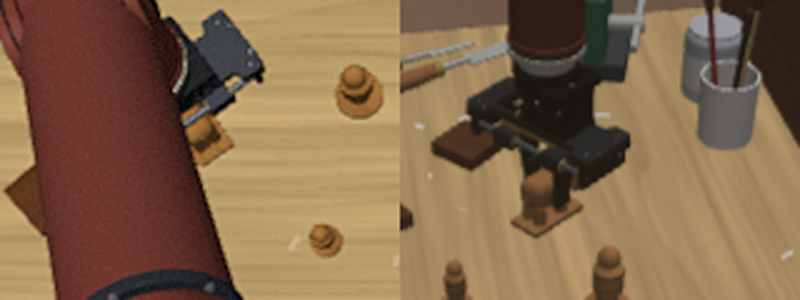

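The elephant is still upright between the fingers, with the opening at 0.45 and still closing.

```bash
python3 -m jog '{"tx": [0,0,0,0],"ty": [0,0,0,0],"tz": [0,0,0,0],"ax": [0,0,0,0],"ay": [0,0,0,0],"az": [0,0,0,0],"finger_gap": [0.2,0.2,0.2,0.2]}' ; python3 d.py .3794 .278 .149 -150.2
```

```text
clock: 3.8
tool_pos: [0.6014, 0.2655, 0.0285]
ee_rot: [-180.0, -0.0, -141.8]
force: [0.3, -0.6, -0.1]
width: 0.392
grasp_force: 14.8
t3.8 [0.6014 0.2655 0.0285] [-180.     -0.   -141.81] w0.392 F [ 0.3 -0.6 -0.1] q [-32.  29.   6.  94.  -3.  57. 103.]
d [ 0.1668  0.1471 -0.1205] rv [-0.   -0.    8.39]
```

```bash
python3 -m jog '{"tx": [0,0,0,0.015,0.04,0.067,0.094,0.12],"ty": [0,0,0,0.013,0.035,0.059,0.083,0.106],"tz": [-0.015,-0.045,-0.075,-0.095,-0.1,-0.1,-0.1,-0.1],"ax": [0,0,0,0,0,0,0,0],"ay": [0,0,0,0,0,0,0,0],"az": [0,0,0,1,2,3.3,4.6,6],"finger_gap": [0.2,0.2,0.2,0.2,0.2,0.2,0.2,0.2]}'|tail -1; python3 -m jog '{"tx": [0.02,0.036,0.045,0.0468,0.0468,0.0468],"ty": [0.018,0.032,0.039,0.0411,0.0411,0.0411],"tz": [0,0,0,0,0,0],"ax": [0,0,0,0,0,0],"ay": [0,0,0,0,0,0],"az": [1,2,2.4,2.4,2.4,2.4],"finger_gap": [0.2,0.2,0.2,0.2,0.2,0.2]}'; python3 d.py .3794 .278 .051 -150.2
```

```text
grasp_force: 14.8
clock: 5.2
tool_pos: [0.3811, 0.2843, 0.1287]
ee_rot: [-180.0, 0.0, -150.3]
force: [-0.1, -0.8, -1.0]
width: 0.388
grasp_force: 14.8
t5.2 [0.3811 0.2843 0.1287] [-1.7999e+02  2.0000e-02 -1.5026e+02] w0.388 F [-0.1 -0.8 -1. ] q [-43.   3.   1. 114.  -0.  62.  78.]
d [ 0.0046 -0.0046  0.0777] rv [-0.01  0.02 -0.06]
```

```bash
python3 -m jog '{"tx": [0,0,0],"ty": [0,0,0],"tz": [0,0,0],"ax": [0,0,0],"ay": [0,0,0],"az": [0,0,0],"finger_gap": [0.2,0.2,0.2]}'>/dev/null; python3 d.py .3794 .278 .0495 -150.2
```

```text
t5.5 [0.3803 0.2844 0.1284] [-1.7999e+02 -2.0000e-02 -1.5024e+02] w0.396 F [ 0.4  0.  -1.1] q [-43.   3.   1. 114.  -0.  62.  78.]
d [ 0.0039 -0.005   0.0789] rv [-0.01 -0.02 -0.04]
```

```bash
python3 -m jog '{"tx": [0.002,0.0039,0.0039,0.0039,0.0039,0.0039,0.0039],"ty": [-0.002,-0.005,-0.005,-0.005,-0.005,-0.005,-0.005],"tz": [0.015,0.04,0.06,0.07,0.074,0.074,0.074],"ax": [0,0,0,0,0,0,0],"ay": [0,0,0,0,0,0,0],"az": [0,0,0,0,0,0,0],"finger_gap": [0.2,0.2,0.2,0.2,0.2,0.2,0.2]}'>/dev/null; python3 d.py .3794 .278 .0495 -150.2; python3 - <<'E'
from seg import *
for n in CAL: cv2.imwrite(f"pics/p_{n}.png",vision.snapshot(n))
t=cv2.imread("pics/p_top.png")[170:290,90:250];s=cv2.imread("pics/p_side.png")[70:190,130:290]
cv2.imwrite("pics/p.png",cv2.resize(np.hstack([t,s]),(800,300),interpolation=cv2.INTER_CUBIC))
E
```

```text
t6.2 [0.3797 0.2787 0.0554] [ 1.7999e+02  7.0000e-02 -1.5021e+02] w0.389 F [-0.1  0.8 -0.9] q [-43.   8.   1. 119.  -0.  53.  78.]
d [ 0.0006 -0.0005  0.0059] rv [ 0.01  0.07 -0.01]
```

View pics/p.png

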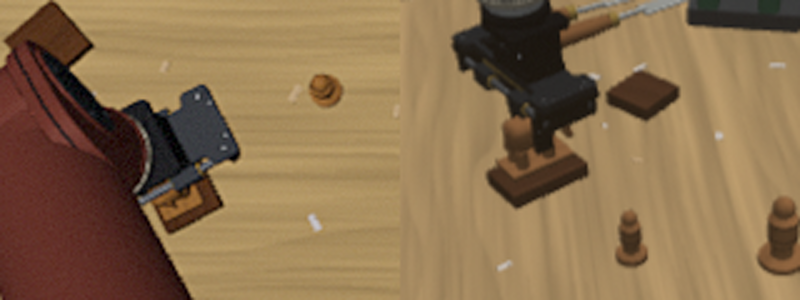

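The elephant is just above its plinth, centred and parallel to it. Lowering and releasing.

```bash
python3 -m jog '{"tx": [0.0005,0.0005,0.0005,0.0005,0.0005],"ty": [-0.0005,-0.0005,-0.0005,-0.0005,-0.0005],"tz": [0.003,0.005,0.006,0.0065,0.0065],"ax": [0,0,0,0,0],"ay": [0,0,0,0,0],"az": [0,0,0,0,0],"finger_gap": [0.2,0.2,0.2,0.2,0.2]}'; python3 -m jog '{"tx": [0,0,0,0,0,0,0,0],"ty": [0,0,0,0,0,0,0,0],"tz": [0,0,0,0,0,-0.02,-0.06,-0.1],"ax": [0,0,0,0,0,0,0,0],"ay": [0,0,0,0,0,0,0,0],"az": [0,0,0,0,0,0,0,0],"finger_gap": [0.5,0.8,0.8,0.8,0.8,0.9,1,1]}';python3 d.py .4842 -.1003 .16 168.5
```

```text
clock: 6.8
tool_pos: [0.3789, 0.2774, 0.0484]
ee_rot: [-180.0, -0.0, -150.2]
force: [-2.1, -1.5, 6.1]
width: 0.391
grasp_force: 14.8
clock: 7.6
tool_pos: [0.3784, 0.277, 0.1488]
ee_rot: [-180.0, -0.1, -150.2]
force: [0.9, 1.2, 0.4]
width: 0.96
grasp_force: 0.0
t7.6 [0.3784 0.277  0.1488] [-1.7998e+02 -1.0000e-01 -1.5022e+02] w0.960 F [0.9 1.2 0.4] q [-43.   1.   1. 114.  -0.  65.  78.]
d [ 0.0957 -0.38   -0.0109] rv [-0.06 -0.09 41.28]
```

```bash
python3 -m jog '{"tx": [0.008,0.018,0.03,0.042,0.054,0.066,0.078,0.088],"ty": [-0.03,-0.07,-0.118,-0.166,-0.214,-0.262,-0.31,-0.35],"tz": [-0.01,-0.01,-0.01,-0.01,-0.01,-0.01,-0.01,-0.01],"ax": [0,0,0,0,0,0,0,0],"ay": [0,0,0,0,0,0,0,0],"az": [5,10,16,22,28,34,41,41.3],"finger_gap": [1,1,1,1,1,1,1,1]}'>/dev/null;  python3 -m jog '{"tx": [0,0,0],"ty": [0,0,0],"tz": [0,0,0],"ax": [0,0,0],"ay": [0,0,0],"az": [0,0,0],"finger_gap": [1,1,1]}'>/dev/null;python3 d.py .4842 -.1003 .029 168.5
```

```text
t8.7 [ 0.4762 -0.0688  0.1579] [ 1.7999e+02 -3.0000e-02  1.6857e+02] w1.001 F [-0.1  0.2 -0.1] q [-21.   1.  24. 113.  -1.  66.  82.]
d [-0.0141 -0.0293  0.1289] rv [ 0.01 -0.03  0.07]
```

```bash
python3 -m jog '{"tx": [-0.007,-0.014,-0.0141,-0.0141,-0.0141,-0.0141],"ty": [-0.015,-0.0293,-0.0293,-0.0293,-0.0293,-0.0293],"tz": [0.01,0.03,0.055,0.065,0.065,0.065],"ax": [0,0,0,0,0,0],"ay": [0,0,0,0,0,0],"az": [0,0,0,0,0,0],"finger_gap": [1,1,1,1,1,1]}'>/dev/null;python3 d.py .4842 -.1003 .029 168.5
python3 - <<'E'
from seg import *
for n in CAL: cv2.imwrite(f"pics/o_{n}.png",vision.snapshot(n))
s=cv2.imread("pics/o_side.png")[150:270,170:330]
t=cv2.imread("pics/o_side.png")[80:200,140:300]
cv2.imwrite("pics/o.png",cv2.resize(np.hstack([s,t]),(800,300),interpolation=cv2.INTER_CUBIC))
E
```

```text
t9.3 [ 0.4848 -0.1006  0.0938] [1.7999e+02 2.0000e-02 1.6858e+02] w1.004 F [ 0.2  0.1 -0.2] q [-18.   8.  26. 115.  -4.  58.  89.]
d [0.0007 0.0001 0.0648] rv [0.01 0.02 0.08]
```

View pics/o.png

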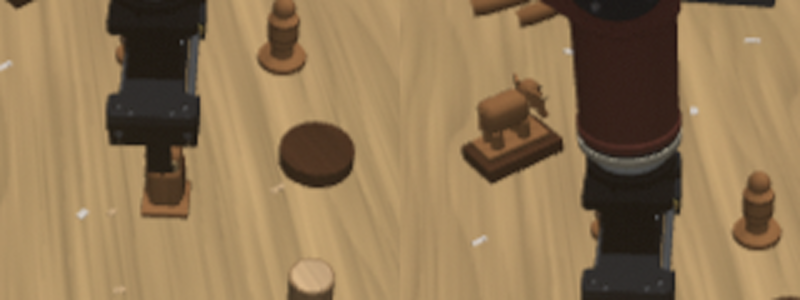

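The elephant stands centred on its plinth, and the gripper straddles the owl. Gripping it next.

```bash
python3 -m jog '{"tx": [0.0007,0.0007,0.0007,0.0007,0.0007,0.0007,0.0007,0.0007],"ty": [0,0,0,0,0,0,0,0],"tz": [0.02,0.045,0.06,0.0648,0.0648,0.0648,0.0648,0.0648],"ax": [0,0,0,0,0,0,0,0],"ay": [0,0,0,0,0,0,0,0],"az": [0,0,0,0,0,0,0,0],"finger_gap": [1,1,1,1,0.2,0.2,0.2,0.2]}' 15 >/dev/null; python3 -m jog '{"tx": [0,0,0,0,0],"ty": [0,0,0,0,0],"tz": [0,0,0,0,0],"ax": [0,0,0,0,0],"ay": [0,0,0,0,0],"az": [0,0,0,0,0],"finger_gap": [0.2,0.2,0.2,0.2,0.2]}' 15; python3 d.py .5233 .4229 .2 135.6
```

```text
clock: 10.7
tool_pos: [0.4838, -0.1013, 0.0283]
ee_rot: [-180.0, -0.0, 168.5]
force: [1.0, 0.5, 0.5]
width: 0.388
grasp_force: 15.0
t10.7 [ 0.4838 -0.1013  0.0283] [-180.     -0.    168.49] w0.388 F [1.  0.5 0.5] q [-17.  13.  26. 118.  -8.  50.  92.]
d [ 0.0659  0.5215 -0.1717] rv [-0.   -0.   32.89]
```

```bash
python3 -m jog '{"tx": [0,0,0,0.002,0.006,0.011,0.017,0.023],"ty": [0,0,0,0.015,0.045,0.085,0.13,0.175],"tz": [-0.015,-0.045,-0.085,-0.115,-0.13,-0.13,-0.13,-0.13],"ax": [0,0,0,0,0,0,0,0],"ay": [0,0,0,0,0,0,0,0],"az": [0,0,0,0,0,0,0,0],"finger_gap": [0.2,0.2,0.2,0.2,0.2,0.2,0.2,0.2]}'|tail -1; python3 -m jog '{"tx": [0.006,0.012,0.018,0.024,0.03,0.035,0.039,0.042],"ty": [0.045,0.09,0.135,0.18,0.225,0.265,0.3,0.325],"tz": [0,0,0,0,0,0,0,0],"ax": [0,0,0,0,0,0,0,0],"ay": [0,0,0,0,0,0,0,0],"az": [4,8.5,13,17,21,25,29,32.9],"finger_gap": [0.2,0.2,0.2,0.2,0.2,0.2,0.2,0.2]}'; python3 -m jog '{"tx": [0,0,0],"ty": [0,0,0],"tz": [0,0,0],"ax": [0,0,0],"ay": [0,0,0],"az": [0,0,0],"finger_gap": [0.2,0.2,0.2]}'>/dev/null;python3 d.py .5233 .4229 .0495 135.6
```

```text
grasp_force: 15.0
clock: 12.3
tool_pos: [0.5189, 0.4045, 0.1575]
ee_rot: [-180.0, -0.0, 135.6]
force: [-0.3, 0.2, -0.8]
width: 0.391
grasp_force: 15.0
t12.6 [0.5203 0.4001 0.158 ] [-1.7995e+02  4.0000e-02  1.3554e+02] w0.389 F [ 0.3 -1.  -0.3] q [-50.  22.  11.  88.  -4.  70.   7.]
d [0.0139 0.0185 0.1085] rv [-0.05  0.04 -0.06]
```

```bash
python3 -m jog '{"tx": [0.007,0.0139,0.0139,0.0139,0.0139,0.0139,0.0139,0.0139],"ty": [0.009,0.0185,0.0185,0.0185,0.0185,0.0185,0.0185,0.0185],"tz": [0.01,0.035,0.065,0.09,0.102,0.103,0.103,0.103],"ax": [0,0,0,0,0,0,0,0],"ay": [0,0,0,0,0,0,0,0],"az": [0,0,0,0,0,0,0,0],"finger_gap": [0.2,0.2,0.2,0.2,0.2,0.2,0.2,0.2]}'>/dev/null; python3 d.py .5233 .4229 .0485 135.6
```

```text
t13.4 [0.5237 0.4252 0.0569] [179.86   0.   135.57] w0.390 F [ 0.5 -0.7  0.1] q [-50.  29.  10.  91.  -5.  61.   7.]
d [-0.0013 -0.0019  0.0084] rv [ 0.14  0.   -0.03]
```

```bash
python3 -m jog '{"tx": [-0.001,-0.001,-0.001],"ty": [-0.002,-0.002,-0.002],"tz": [0.002,0.002,0.002],"ax": [0,0,0],"ay": [0,0,0],"az": [0,0,0],"finger_gap": [0.2,0.2,0.2]}'>/dev/null; python3 d.py .5233 .4229 .0485 135.6
python3 - <<'E'
from seg import *
for n in CAL: cv2.imwrite(f"pics/q_{n}.png",vision.snapshot(n))
s=cv2.imread("pics/q_side.png")[30:150,150:310]
t=cv2.imread("pics/q_top.png")[130:250,50:210]
cv2.imwrite("pics/q.png",cv2.resize(np.hstack([s,t]),(800,300),interpolation=cv2.INTER_CUBIC))
E
```

```text
t13.7 [0.5223 0.4224 0.0537] [179.97   0.   135.58] w0.393 F [-1.   0.2 -0.5] q [-50.  29.  10.  91.  -5.  60.   7.]
d [-0.0004  0.001   0.0052] rv [ 0.03  0.   -0.02]
```

View pics/q.png

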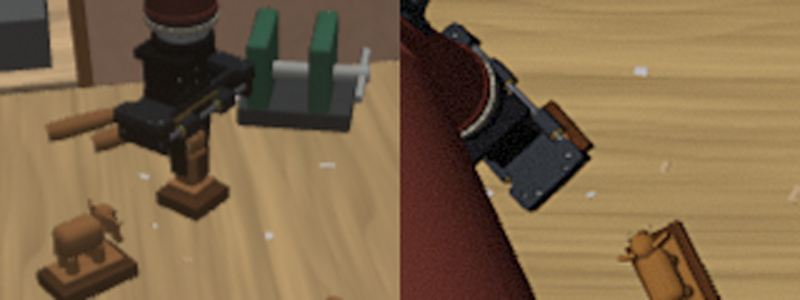

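The owl is held just above the square plinth, parallel to its sides. The vise is close but clear, so I'll lower and release.

```bash
python3 -m jog '{"tx": [0,0,0,0,0],"ty": [0.001,0.001,0.001,0.001,0.001],"tz": [0.002,0.004,0.0055,0.006,0.006],"ax": [0,0,0,0,0],"ay": [0,0,0,0,0],"az": [0,0,0,0,0],"finger_gap": [0.2,0.2,0.2,0.2,0.2]}'; python3 -m jog '{"tx": [0,0,0,0,0,0,0,0],"ty": [0,0,0,0,0,0,0,0],"tz": [0,0,0,0,0,-0.02,-0.06,-0.1],"ax": [0,0,0,0,0,0,0,0],"ay": [0,0,0,0,0,0,0,0],"az": [0,0,0,0,0,0,0,0],"finger_gap": [0.5,0.8,0.8,0.8,0.8,0.9,1,1]}';python3 d.py .6386 .0875 .17 100
```

```text
clock: 14.3
tool_pos: [0.5229, 0.4232, 0.0483]
ee_rot: [180.0, -0.0, 135.6]
force: [-3.6, -2.7, 10.0]
width: 0.395
grasp_force: 15.0
clock: 15.1
tool_pos: [0.5224, 0.4227, 0.1477]
ee_rot: [-179.9, 0.0, 135.6]
force: [0.1, 0.3, 1.0]
width: 0.958
grasp_force: 0.0
t15.1 [0.5224 0.4227 0.1477] [-179.89    0.    135.59] w0.958 F [0.1 0.3 1. ] q [-50.  24.  10.  86.  -4.  70.   6.]
d [-0.3176 -0.1582 -0.022 ] rv [-0.1   0.04 35.59]
```

```bash
python3 -m jog '{"tx": [-0.025,-0.067,-0.11,-0.153,-0.196,-0.239,-0.28,-0.305],"ty": [-0.0125,-0.033,-0.055,-0.076,-0.098,-0.119,-0.14,-0.152],"tz": [-0.022,-0.022,-0.022,-0.022,-0.022,-0.022,-0.022,-0.022],"ax": [0,0,0,0,0,0,0,0],"ay": [0,0,0,0,0,0,0,0],"az": [4.5,9,13.5,18,22.5,27,31.5,35.6],"finger_gap": [1,1,1,1,1,1,1,1]}'>/dev/null;  python3 -m jog '{"tx": [0,0,0],"ty": [0,0,0],"tz": [0,0,0],"ax": [0,0,0],"ay": [0,0,0],"az": [0,0,0],"finger_gap": [1,1,1]}'>/dev/null;python3 d.py .6386 .0875 .027 100
python3 - <<'E'
from fit import *
om={}
for n in CAL:
    im=vision.snapshot(n);cv2.imwrite(f"pics/g_{n}.png",im);om[n]=objmask(n,im)
M["owlset"]=([sq(68,0,20),sq(46,20,28),sq(34,27,96)],)
M["elset"]=([box(-52,52,-32,32,0,20)]+[P+[0,0,.02] for P in M["elephant"][0]],)
s=cv2.imread("pics/g_side.png")[60:180,150:310]
t=cv2.imread("pics/g_top.png")[130:280,80:280]
cv2.imwrite("pics/g.png",np.hstack([cv2.resize(s,(400,300),interpolation=2),cv2.resize(t,(400,300),interpolation=2)]))
E
```

```text
t16.2 [0.634  0.1034 0.169 ] [-1.7998e+02 -6.0000e-02  1.0016e+02] w0.997 F [ 1.1  0.9 -1.4] q [-32.  21.  24.  90.  -9.  71.   4.]
d [-0.0167  0.0018  0.142 ] rv [-0.03 -0.06  0.16]
```

View pics/g.png

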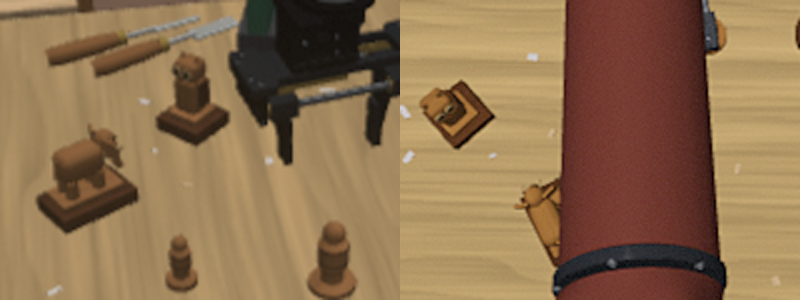

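The owl and the elephant both stand square on their plinths. Now the tall doll.

```bash
python3 -m jog '{"tx": [-0.0167,-0.0167,-0.0167,-0.0167,-0.0167,-0.0167,-0.0167],"ty": [0.0018,0.0018,0.0018,0.0018,0.0018,0.0018,0.0018],"tz": [0,0.02,0.045,0.055,0.055,0.055,0.055],"ax": [0,0,0,0,0,0,0],"ay": [0,0,0,0,0,0,0],"az": [0,0,0,0,0,0,0],"finger_gap": [1,1,1,1,1,1,1]}'>/dev/null;python3 d.py .6386 .0875 .027 100
```

```text
t17.0 [0.6398 0.0849 0.1156] [179.9   -0.    99.99] w0.998 F [-0.5 -0.5  0.5] q [-30.  24.  24.  93. -10.  65.   6.]
d [ 0.0027 -0.0009  0.0886] rv [ 0.1  -0.   -0.01]
```

```bash
python3 -m jog '{"tx": [0.002,0.002,0.002,0.002,0.002,0.002,0.002,0.002],"ty": [-0.001,-0.001,-0.001,-0.001,-0.001,-0.001,-0.001,-0.001],"tz": [0.015,0.04,0.065,0.082,0.088,0.0885,0.0885,0.0885],"ax": [0,0,0,0,0,0,0,0],"ay": [0,0,0,0,0,0,0,0],"az": [0,0,0,0,0,0,0,0],"finger_gap": [1,1,1,1,1,1,0.6,0.2]}' 15 >/dev/null; python3 d.py .6386 .0875 .027 100; python3 -m jog '{"tx": [0,0,0,0,0,0,0],"ty": [0,0,0,0,0,0,0],"tz": [0,0,0,0,0,0,0],"ax": [0,0,0,0,0,0,0],"ay": [0,0,0,0,0,0,0],"az": [0,0,0,0,0,0,0],"finger_gap": [0.2,0.2,0.2,0.2,0.2,0.2,0.2]}' 15; python3 d.py .6414 -.071 .15 85
```

```text
t17.8 [0.6386 0.0868 0.027 ] [ 1.7989e+02 -1.0000e-02  9.9980e+01] w0.897 F [ 0.  -0.4  0.6] q [-29.  29.  22.  97. -13.  56.   8.]
d [ 0.0006  0.0001 -0.    ] rv [ 0.11 -0.01 -0.02]
clock: 18.5
tool_pos: [0.6378, 0.0868, 0.0258]
ee_rot: [180.0, 0.0, 100.0]
force: [1.7, 0.9, 0.1]
width: 0.38
grasp_force: 15.0
t18.5 [0.6378 0.0868 0.0258] [180.     0.    99.99] w0.380 F [1.7 0.9 0.1] q [-29.  29.  22.  97. -13.  56.   8.]
d [-0.1561 -0.0238 -0.1242] rv [1.000e-02 0.000e+00 1.499e+01]
```

```bash
python3 -m jog '{"tx": [0,0,0,-0.015,-0.045,-0.085,-0.12,-0.143],"ty": [0,0,0,-0.002,-0.007,-0.013,-0.018,-0.022],"tz": [-0.015,-0.045,-0.075,-0.095,-0.1,-0.1,-0.1,-0.1],"ax": [0,0,0,0,0,0,0,0],"ay": [0,0,0,0,0,0,0,0],"az": [0,0,0,0,0,0,0,0],"finger_gap": [0.2,0.2,0.2,0.2,0.2,0.2,0.2,0.2]}'|tail -1; python3 -m jog '{"tx": [-0.009,-0.013,-0.013,-0.013,-0.013,-0.013,-0.013,-0.013],"ty": [-0.001,-0.002,-0.002,-0.002,-0.002,-0.002,-0.002,-0.002],"tz": [0,0,0.01,0.03,0.045,0.045,0.045,0.045],"ax": [0,0,0,0,0,0,0,0],"ay": [0,0,0,0,0,0,0,0],"az": [0,0,0,0,0,0,0,0],"finger_gap": [0.2,0.2,0.2,0.2,0.2,0.2,0.2,0.2]}'; python3 d.py .6414 -.0715 .046 100
```

```text
grasp_force: 15.0
clock: 20.1
tool_pos: [0.6417, -0.0708, 0.0815]
ee_rot: [179.9, 0.0, 100.0]
force: [-0.8, -0.2, -1.0]
width: 0.38
grasp_force: 15.0
t20.1 [ 0.6417 -0.0708  0.0815] [1.7995e+02 2.0000e-02 1.0001e+02] w0.380 F [-0.8 -0.2 -1. ] q [-18.  26.  26.  95. -13.  62.  22.]
d [-0.0007 -0.0004  0.0355] rv [0.05 0.02 0.01]
```

```bash
python3 -m jog '{"tx": [-0.0007,-0.0007,-0.0007,-0.0007,-0.0007],"ty": [-0.0004,-0.0004,-0.0004,-0.0004,-0.0004],"tz": [0.012,0.024,0.03,0.03,0.03],"ax": [0,0,0,0,0],"ay": [0,0,0,0,0],"az": [0,0,0,0,0],"finger_gap": [0.2,0.2,0.2,0.2,0.2]}'>/dev/null; python3 d.py .6414 -.0715 .046 100; python3 - <<'E'
from seg import *
im=vision.snapshot("side");cv2.imwrite("pics/h.png",cv2.resize(im[150:270,230:390],(800,600),interpolation=2))
E
```

```text
t20.6 [ 0.6408 -0.0718  0.0505] [-179.97    0.     99.98] w0.383 F [ 0.3  0.7 -1.1] q [-17.  28.  25.  96. -14.  59.  23.]
d [0.0002 0.0007 0.0045] rv [-0.03  0.   -0.02]
```

View pics/h.png

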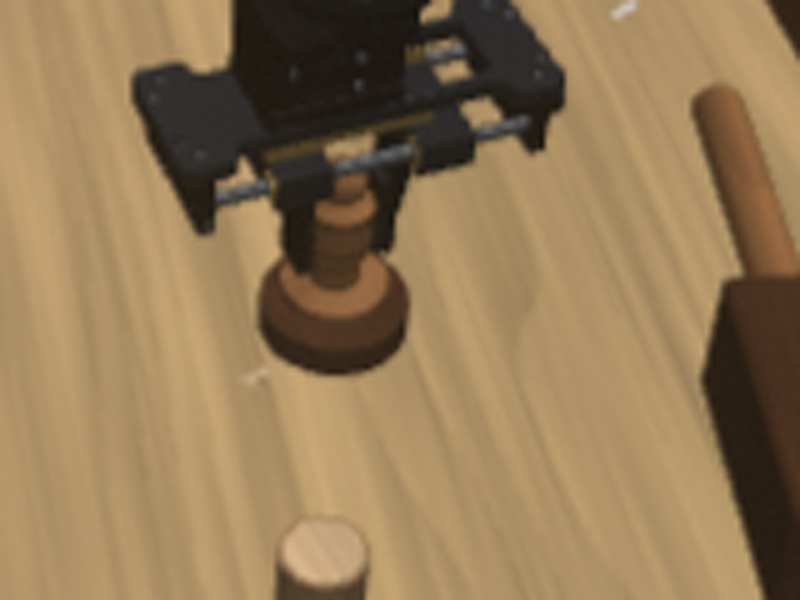

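The tall doll is centred over the large plinth, foot at (335,285) and plinth at (334,300). Releasing it.

```bash
python3 -m jog '{"tx": [0,0,0,0,0],"ty": [0.0005,0.0005,0.0005,0.0005,0.0005],"tz": [0.002,0.004,0.005,0.005,0.005],"ax": [0,0,0,0,0],"ay": [0,0,0,0,0],"az": [0,0,0,0,0],"finger_gap": [0.2,0.2,0.2,0.2,0.2]}'; python3 -m jog '{"tx": [0,0,0,0,0,0,0,0],"ty": [0,0,0,0,0,0,0,0],"tz": [0,0,0,0,0,-0.02,-0.06,-0.1],"ax": [0,0,0,0,0,0,0,0],"ay": [0,0,0,0,0,0,0,0],"az": [0,0,0,0,0,0,0,0],"finger_gap": [0.5,0.8,0.8,0.8,0.8,0.9,1,1]}';python3 d.py .4747 .1207 .15 100
```

```text
clock: 21.15
tool_pos: [0.6414, -0.0717, 0.0458]
ee_rot: [180.0, 0.0, 100.0]
force: [0.1, -0.1, -0.7]
width: 0.381
grasp_force: 15.0
clock: 21.95
tool_pos: [0.6407, -0.0718, 0.1463]
ee_rot: [-179.9, 0.0, 100.0]
force: [0.8, 0.9, 0.2]
width: 0.959
grasp_force: 0.0
t21.9 [ 0.6407 -0.0718  0.1463] [-179.9     0.     99.98] w0.959 F [0.8 0.9 0.2] q [-18.  23.  27.  91. -11.  69.  21.]
d [ 0.2183 -0.1301 -0.0034] rv [-0.1   0.   -0.02]
```

```bash
python3 -m jog '{"tx": [0.02,0.06,0.1,0.14,0.18,0.205,0.2183,0.2183],"ty": [-0.012,-0.036,-0.06,-0.083,-0.107,-0.122,-0.1301,-0.1301],"tz": [0,0,0,0,0,0,0.02,0.05],"ax": [0,0,0,0,0,0,0,0],"ay": [0,0,0,0,0,0,0,0],"az": [0,0,0,0,0,0,0,0],"finger_gap": [1,1,1,1,1,1,1,1]}'>/dev/null;  python3 -m jog '{"tx": [0,0,0],"ty": [0,0,0],"tz": [0,0,0],"ax": [0,0,0],"ay": [0,0,0],"az": [0,0,0],"finger_gap": [1,1,1]}'>/dev/null;python3 d.py .4747 .1207 .023 100
```

```text
t23.1 [0.4764 0.1205 0.0971] [ 1.7991e+02 -1.0000e-02  9.9930e+01] w1.000 F [0.3 0.8 0.7] q [-38.   7.  20. 115.  -3.  58.  -7.]
d [ 0.0005 -0.0018  0.0741] rv [ 0.09 -0.01 -0.07]
```

```bash
python3 -m jog '{"tx": [0.0003,0.0003,0.0003,0.0003,0.0003,0.0003,0.0003,0.0003],"ty": [-0.0015,-0.0015,-0.0015,-0.0015,-0.0015,-0.0015,-0.0015,-0.0015],"tz": [0.015,0.035,0.055,0.07,0.074,0.074,0.074,0.074],"ax": [0,0,0,0,0,0,0,0],"ay": [0,0,0,0,0,0,0,0],"az": [0,0,0,0,0,0,0,0],"finger_gap": [1,1,1,1,1,1,0.6,0.1]}' 12 >/dev/null; python3 d.py .4747 .1207 .023 100; python3 -m jog '{"tx": [0,0,0,0,0,0,0,0],"ty": [0,0,0,0,0,0,0,0],"tz": [0,0,0,0,0,0,0,0],"ax": [0,0,0,0,0,0,0,0],"ay": [0,0,0,0,0,0,0,0],"az": [0,0,0,0,0,0,0,0],"finger_gap": [0.1,0.1,0.1,0.1,0.1,0.1,0.1,0.1]}' 12; python3 -m jog '{"tx": [0,0],"ty": [0,0],"tz": [0,0],"ax": [0,0],"ay": [0,0],"az": [0,0],"finger_gap": [0.1,0.1]}'; python3 d.py .365 -.2775 .16 55
```

```text
t23.9 [0.4746 0.121  0.0228] [ 1.7991e+02 -3.0000e-02  9.9980e+01] w0.895 F [ 0.1  0.5 -0.2] q [-37.  13.  20. 119.  -6.  49.  -4.]
d [-0.0003  0.     -0.0002] rv [ 0.09 -0.03 -0.02]
clock: 24.65
tool_pos: [0.4738, 0.1208, 0.0217]
ee_rot: [-180.0, 0.0, 100.0]
force: [0.2, -0.3, -0.1]
width: 0.27
grasp_force: 12.0
clock: 24.85
tool_pos: [0.4738, 0.1207, 0.0217]
ee_rot: [-180.0, 0.0, 100.0]
force: [0.9, -0.2, -0.6]
width: 0.269
grasp_force: 12.0
t24.9 [0.4738 0.1207 0.0217] [-179.99    0.     99.98] w0.269 F [ 0.9 -0.2 -0.6] q [-37.  13.  20. 119.  -6.  49.  -4.]
d [-0.3734 -0.1762 -0.1382] rv [-0.    0.   44.98]
```

```bash
python3 -m jog '{"tx": [0,0,0,-0.015,-0.045,-0.085,-0.13,-0.168],"ty": [0,0,0,-0.003,-0.009,-0.017,-0.026,-0.034],"tz": [-0.015,-0.045,-0.085,-0.11,-0.12,-0.12,-0.12,-0.12],"ax": [0,0,0,0,0,0,0,0],"ay": [0,0,0,0,0,0,0,0],"az": [0,0,0,0,0,0,0,0],"finger_gap": [0.1,0.1,0.1,0.1,0.1,0.1,0.1,0.1]}'|tail -1;python3 -m jog '{"tx": [-0.01,-0.01,-0.01],"ty": [-0.002,-0.002,-0.002],"tz": [0,0,0],"ax": [0,0,0],"ay": [0,0,0],"az": [0,0,0],"finger_gap": [0.1,0.1,0.1]}'>/dev/null; python3 d.py .365 -.2775 .14 55
```

```text
grasp_force: 12.0
t25.9 [ 0.4693 -0.0596  0.1417] [-1.7999e+02 -2.0000e-02  1.0003e+02] w0.267 F [-0.2  0.8 -1.4] q [-28.   1.  30. 115.  -1.  64.  13.]
d [-0.1964 -0.1406  0.0016] rv [-2.000e-02 -2.000e-02  4.503e+01]
```

```bash
python3 -m jog '{"tx": [-0.018,-0.048,-0.08,-0.112,-0.144,-0.17,-0.188,-0.1964],"ty": [-0.013,-0.034,-0.057,-0.08,-0.103,-0.122,-0.135,-0.1406],"tz": [0,0,0,0,0,0,0,0],"ax": [0,0,0,0,0,0,0,0],"ay": [0,0,0,0,0,0,0,0],"az": [4,11,18,26,34,40,45,45],"finger_gap": [0.1,0.1,0.1,0.1,0.1,0.1,0.1,0.1]}'|tail -1;python3 -m jog '{"tx": [0,0,0,0,0,0],"ty": [0,0,0,0,0,0],"tz": [0,0.02,0.045,0.06,0.06,0.06],"ax": [0,0,0,0,0,0],"ay": [0,0,0,0,0,0],"az": [0,0,0,0,0,0],"finger_gap": [0.1,0.1,0.1,0.1,0.1,0.1]}'>/dev/null; python3 d.py .365 -.2775 .0417 55
```

```text
grasp_force: 12.0
t27.4 [ 0.3656 -0.2775  0.082 ] [-1.7996e+02  2.0000e-02  5.5170e+01] w0.273 F [-0.2  0.4 -0.9] q [-12.   4.  46. 121.  -4.  56.   1.]
d [-0.0003 -0.0004  0.0403] rv [-0.04  0.02  0.17]
```

```bash
python3 -m jog '{"tx": [0,0,0,0,0],"ty": [0,0,0,0,0],"tz": [0.012,0.026,0.034,0.035,0.035],"ax": [0,0,0,0,0],"ay": [0,0,0,0,0],"az": [0,0,0,0,0],"finger_gap": [0.1,0.1,0.1,0.1,0.1]}'>/dev/null; python3 d.py .365 -.2775 .0417 55; python3 - <<'E'
from seg import *
im=vision.snapshot("side");cv2.imwrite("pics/k.png",cv2.resize(im[240:330,140:260],(800,600),interpolation=2))
E
```

```text
t27.9 [ 0.3649 -0.2786  0.0468] [-1.7999e+02  1.0000e-02  5.4990e+01] w0.270 F [ 0.2 -0.5 -0.1] q [-10.   8.  45. 123.  -8.  52.   5.]
d [ 0.001  -0.0005  0.0051] rv [-0.01  0.01 -0.01]
```

View pics/k.png

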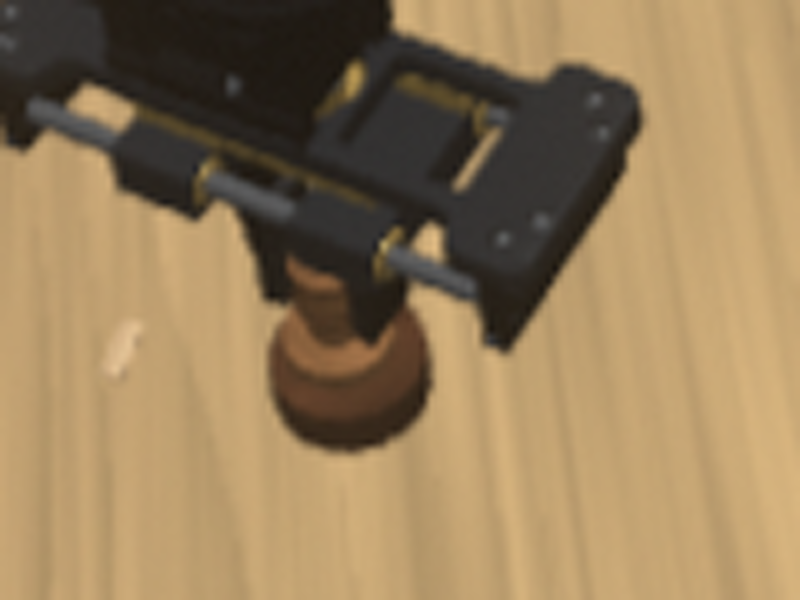

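The doll's foot looks about 5 mm off towards -x (image left): foot centre column about 334, plinth about 351. I'll check that numerically before releasing.

```bash
python3 - <<'E'
from fit import *
im=vision.snapshot("side");cv2.imwrite("pics/k_side.png",im);imt=vision.snapshot("top");cv2.imwrite("pics/k_top.png",imt)
big=cv2.resize(im,None,fx=4,fy=4,interpolation=2).astype(float)
v=big[...,2]
cols=(np.array([0,800])*120/800+140)
# predicted crop coords (800px crop) of plinth and foot centres
def crop(P): q=proj("side",[P])[0]; return np.round((q-[140,240])*800/120)
print("plinth top c",crop([.3656,-.2772,.02]),"foot top c at TCP",crop([.3649,-.2786,.033]))
for row in (330,345,360,372,385):
    y=int((row*120/800+240)*4); seg=v[y,140*4+int(240*.6):140*4+int(460*.6)]
    print(row,[int(a) for a in seg[::6]])
# fit foot disc: search (x,y,z=.025) maximizing red inside foot-bottom-lower-half vs outside ring
t=np.linspace(0,2*np.pi,180)
def ring(x,y,r,z): return (proj("side",np.c_[x+r*np.cos(t),y+r*np.sin(t),0*t+z])+.5)*4-.5
best=[]
for x in np.arange(.355,.3751,.0005):
  for y in np.arange(-.287,-.2679,.0005):
    sc=0
    a=ring(x,y,.0165,.033);b=ring(x,y,.0195,.025)
    w=a[:,1]>a[:,1].mean()+6
    f=lambda q:cv2.remap(v.astype(np.float32),q[w,0].astype(np.float32)[None],q[w,1].astype(np.float32)[None],1)[0]
    best.append(((f(a)-f(b)).mean(),x,y))
best.sort(reverse=True);print(np.round(best[:6],4))
E
```

```text
plinth top c [343. 343.] foot top c at TCP [338. 324.]
330 [204, 196, 187, 182, 118, 133, 145, 94, 73, 71, 78, 71, 43, 38, 56, 138, 98, 98, 114, 196, 209, 210]
345 [205, 198, 194, 131, 93, 140, 138, 140, 122, 104, 109, 146, 160, 103, 142, 102, 92, 93, 82, 166, 207, 211]
360 [204, 199, 197, 117, 89, 96, 138, 147, 142, 148, 152, 157, 160, 144, 105, 89, 91, 90, 80, 126, 205, 210]
372 [204, 200, 198, 112, 91, 85, 83, 107, 127, 124, 132, 120, 107, 84, 87, 90, 88, 87, 63, 121, 204, 209]
385 [204, 201, 197, 127, 89, 94, 94, 93, 84, 80, 79, 80, 86, 89, 89, 85, 86, 73, 49, 108, 202, 208]
[[60.2551  0.365  -0.2765]
 [59.8806  0.365  -0.276 ]
 [59.664   0.3655 -0.2765]
 [59.622   0.365  -0.277 ]
 [59.4745  0.3655 -0.276 ]
 [59.3447  0.3645 -0.2765]]
```

```bash
python3 - <<'E'
from fit import *
t=np.linspace(0,2*np.pi,180)
for nm in("raw_side","k_side"):
    im=cv2.imread(f"pics/{nm}.png");om=objmask("side",im)
    best=[]
    P=[sil("side","plinth_small",(.365,-.277,0))]
    W=np.zeros_like(om);ys=int((cv2.boundingRect(P[0])[1])+ .45*cv2.boundingRect(P[0])[3]);W[ys:ys+200,480:1100]=1
    W&=cv2.dilate(P[0],np.ones((41,41)))
    def c(p):s=sil("side","plinth_small",(*p,0));return ((om^s)&W).sum()
    X=min(((c((x,y)),x,y) for x in np.arange(.358,.374,.0005) for y in np.arange(-.284,-.270,.0005)))
    bb=cv2.boundingRect(om&W)
    print(nm,np.round(X,4),bb)
E
```

```text
raw_side [164.       0.366   -0.2765] (722, 1173, 97, 58)
k_side [222.      0.366  -0.276] (723, 1173, 95, 57)
```

The plinth hasn't moved and the true offset is only about 1 mm, so what I saw was perspective. I'll nudge it 0.8 mm, lower, release and back off.

```bash
python3 -m jog '{"tx": [0.0005,0.0005,0.0005,0.0005,0.0005],"ty": [0.0007,0.0007,0.0007,0.0007,0.0007],"tz": [0.002,0.004,0.0053,0.0053,0.0053],"ax": [0,0,0,0,0],"ay": [0,0,0,0,0],"az": [0,0,0,0,0],"finger_gap": [0.1,0.1,0.1,0.1,0.1]}'; python3 -m jog '{"tx": [0,0,0,0,0,0,0,0],"ty": [0,0,0,0,0,0,0,0],"tz": [0,0,0,0,0,-0.02,-0.06,-0.1],"ax": [0,0,0,0,0,0,0,0],"ay": [0,0,0,0,0,0,0,0],"az": [0,0,0,0,0,0,0,0],"finger_gap": [0.5,0.6,0.7,0.7,0.7,0.7,0.8,1]}';python3 -m jog '{"tx": [-0.03,-0.07,-0.11,-0.15,-0.17,-0.18,-0.18,-0.18],"ty": [0,0,0,0,0,0,0,0],"tz": [-0.03,-0.06,-0.08,-0.08,-0.08,-0.08,-0.08,-0.08],"ax": [0,0,0,0,0,0,0,0],"ay": [0,0,0,0,0,0,0,0],"az": [0,0,0,0,0,0,0,0],"finger_gap": [1,1,1,1,1,1,1,1]}'
cat > chk.py <<'E'
from fit import *
om={}
for n in CAL:
    im=vision.snapshot(n);cv2.imwrite(f"pics/z_{n}.png",im);om[n]=objmask(n,im)
pl=dict(elephant="plinth_oblong",owl="plinth_square",doll_tall="plinth_large",doll_short="plinth_small")
P0=dict(elephant=(.3794,.278,.52),owl=(.5233,.4229,.796),doll_tall=(.6414,-.071,0),doll_short=(.365,-.2775,0))
for k,p in pl.items():
    base=M[p][0];M["b"]=(base,);M["set"]=(base+[q+[0,0,.02] for q in M[k][0]],)
    for cams in(("top",),("side",)):
        n=cams[0];X,f=fit("set",om,P0[k],cams)
        # figure offset: carving relative to fixed base
        print(k,n,np.round([*X[:2]*1e3,np.degrees(X[2]),f],2))
t=cv2.resize(cv2.imread("pics/z_top.png")[120:280,80:400],(800,400),interpolation=2)
s=cv2.imread("pics/z_side.png");c=lambda u,v:cv2.resize(s[v:v+75,u:u+75],(200,200),interpolation=2)
cv2.imwrite("pics/z.png",np.vstack([t,np.hstack([c(150,95),c(190,55),c(260,155),c(155,240)])]))
E
python3 chk.py
```

```text
clock: 28.5
tool_pos: [0.3659, -0.2786, 0.0416]
ee_rot: [180.0, -0.0, 55.0]
force: [-0.0, 0.7, 2.7]
width: 0.271
grasp_force: 12.0
clock: 29.3
tool_pos: [0.3648, -0.2786, 0.1423]
ee_rot: [-179.9, 0.1, 54.9]
force: [0.5, 0.4, -0.1]
width: 0.798
grasp_force: 0.0
clock: 30.1
tool_pos: [0.2626, -0.4256, 0.2213]
ee_rot: [-180.0, -0.0, 55.0]
force: [0.2, -0.4, 0.0]
width: 1.0
grasp_force: 0.0
elephant top [3.7952e+02 2.7805e+02 2.9950e+01 7.0000e-02]
elephant side [3.8161e+02 2.7871e+02 2.7370e+01 1.4000e-01]
owl top [5.2343e+02 4.2288e+02 4.5400e+01 1.1000e-01]
owl side [5.2383e+02 4.2302e+02 5.3990e+01 2.3000e-01]
doll_tall top [ 6.3903e+02 -7.2840e+01  7.4500e+00  9.0000e-02]
doll_tall side [ 6.422e+02 -6.894e+01  6.350e+00  1.000e-01]
doll_short top [ 3.6401e+02 -2.7901e+02  2.7700e+00  1.1000e-01]
doll_short side [ 3.6511e+02 -2.7683e+02  3.8800e+00  1.2000e-01]
```

View pics/z.png

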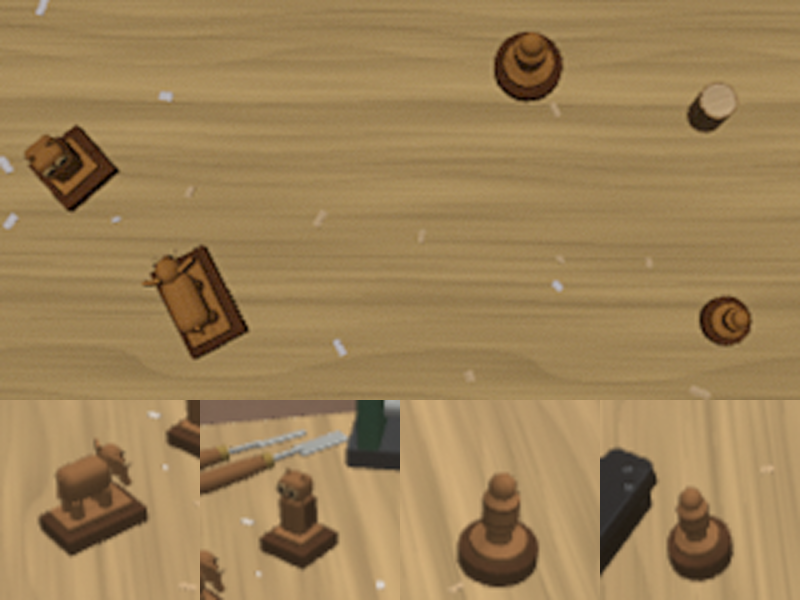

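All four carvings stand upright and centred on their plinths, with even margins round the feet. The gripper is clear, so I'm handing in.

```bash
python3 -c "
from station import ticket
print(ticket.finish_job())"
```

```text
the job is handed in; nothing more can be done
None
```

All four carvings stand upright, centred and squared on their plinths to within a couple of millimetres by camera; the job was handed in at about 30 s of the 109 s limit.

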